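Count along the display rail and push the ring box into the third gap

TASK

Run a single fingertip, or the closed fingertips together, along the top of the display rack's rail from the end with the brass post, touching the ivory pads over the first, second and third gap in that order, and do not touch the fourth pad. Then push the dark blue ring box along the table into that third gap, squarely and fully home against the rack's back; do not pick it up or tip it, and leave everything else where it is.

Things in the scene. Friction and masses are not known exactly. Their poses are not given: they have to be found in the camera images.
- rack: light wood comb-like rack, fixed: back wall 288 x 16 x 50 mm high; five dividers 8 mm thick, 40 high, reach 45 mm from it towards the robot (-x). Four gaps 62 mm wide, no floor (table), open in front, centres at y = +105, +35, -35, -105 mm. Origin on the table, middle of the back wall's front face; x points into the gaps, y to the left. Rail on the back wall: x 1 to 15 mm, top at z 62 mm
- pad_a: ivory rail pad over the first gap from the left (+y end), flush with the top of the rail; 14 x 30 x 12 mm, origin at its centre, 6 mm under its top, which is 62 mm above the table; fixed to the rack
- pad_b: ivory rail pad over the second gap from the left (+y end), flush with the top of the rail; 14 x 30 x 12 mm, origin at its centre, 6 mm under its top, which is 62 mm above the table; fixed to the rack
- pad_c: ivory rail pad over the third gap from the left (+y end), flush with the top of the rail; 14 x 30 x 12 mm, origin at its centre, 6 mm under its top, which is 62 mm above the table; fixed to the rack
- pad_d: ivory rail pad over the fourth gap from the left (+y end), flush with the top of the rail; 14 x 30 x 12 mm, origin at its centre, 6 mm under its top, which is 62 mm above the table; fixed to the rack
- brass_post: brass post with a ball on top, 26 mm wide, 73 mm high, fixed on the table at one end of the rail (rack x 8 mm, y +160 or -160 mm); the gaps are counted from this end, whichever it is. Origin at the centre of its underside
- black_post: the same post in black at the other end of the rail. Origin at the centre of its underside
- blue_box: dark blue ring box with a gold seam, 50 x 50 x 42 mm, about 60 g, loose on the table in front of the rack and roughly square to it, not always in line with the right gap; origin at the centre of its underside, axes along its sides, z up. Fully home, its origin is at rack x = -25 mm
- red_box: burgundy ring box of the same size, loose in an outermost gap of the rack; leave it. Origin at the centre of its underside
- tea_light: tea light in a silver cup, 38 mm across, 16 mm high, loose in the other outermost gap; leave it. Origin at the centre of its underside
- note_pad: block of yellow price slips, 63 x 63 x 27 mm, loose at the left; leave it. Origin at the centre of its underside
- ribbon_tape: small roll of black cloth tape, 53 mm across, 19 mm high, loose at the right; leave it. Origin at the centre of its underside
Mind the look-alikes: they are no part of the job. There is more than one size of the blue_box; the job needs the smallest. Of the things that look like the brass_post, the smallest one is meant.

How it is judged:
On the way, in this order (a step that is already met when the one before it is completed fails the run):
1. a finger touches the pad over the first gap from the brass post (((y of brass_post in the frame of rack above 0 m and contact force between the fingers and pad_a above 0.3 N) or (not (y of brass_post in the frame of rack above 0 m) and contact force between the fingers and pad_d above 0.3 N))), for 0.05 s.
2. then the pad over the second gap (((y of brass_post in the frame of rack above 0 m and contact force between the fingers and pad_b above 0.3 N) or (not (y of brass_post in the frame of rack above 0 m) and contact force between the fingers and pad_c above 0.3 N))), for 0.05 s.
3. then the pad over the third gap (((y of brass_post in the frame of rack above 0 m and contact force between the fingers and pad_c above 0.3 N) or (not (y of brass_post in the frame of rack above 0 m) and contact force between the fingers and pad_b above 0.3 N))), for 0.05 s.
4. then the blue box stands fully home in the third gap (((y of brass_post in the frame of rack above 0 m and (x of blue_box in the frame of rack between -0.031 and -0.018 m and y of blue_box in the frame of rack between -0.044 and -0.026 m)) or (not (y of brass_post in the frame of rack above 0 m) and (x of blue_box in the frame of rack between -0.031 and -0.018 m and y of blue_box in the frame of rack between 0.026 and 0.044 m))) and (angle between the x axis of blue_box and the x axis of rack, either way round below 0.15 rad or angle between the x axis of blue_box and the y axis of rack, either way round below 0.15 rad) and height (world z) of blue_box below 0.004 m and angle between blue_box's own z axis and vertical below 0.1 rad and linear speed of blue_box below 0.02 m/s), for 0.2 s.
At the end, for the whole second after the job is handed in: The blue ring box stands on the table at rest in the third gap counted from the brass post: within 9 mm of the gap's centre line, within 6 mm of touching the back wall, square to the rack within 0.15 rad, upright (all of step 4).
It fails at once if the blue box is lifted or tipped (height (world z) of blue_box above 0.012 m or angle between blue_box's own z axis and vertical above 0.35 rad).
It fails at once if the pad over the fourth gap from the brass post is touched ((y of brass_post in the frame of rack above 0 m and contact force between the fingers and pad_d above 1 N) or (not (y of brass_post in the frame of rack above 0 m) and contact force between the fingers and pad_a above 1 N)).
It fails at once if another loose thing is moved more than 15 mm (distance of any of red_box, tea_light, note_pad, ribbon_tape from where it was at the start of the episode above 0.015 m).
It also fails if it takes over 64 s, if anything falls off the work surface, if the arm or the gripper's body presses on something with over 40 N, if the wrist force passes 120 N, or if a joint passes its speed limit or range.

ROBOT

A 6-joint arm with a two-finger parallel gripper is mounted at the origin on a cart in front of the work surface, level with it; the furniture and walls round the work are solid. World frame = base frame: x ahead of the robot, y to its left, z up, the work surface at z = 0. Lengths are in m, angles in rad, forces in N, time in s.
With the tool pointing down it reaches from about 0.375 to 0.9 m from the base axis. Payload 3.1 kg.
Tool frame: the origin (TCP) lies on the front face of the gripper's body, between the roots of the fingers; the fingertips stand 73 mm ahead of it and the grasp point (between the pads) lies 54 mm ahead of it (manip.tips_ahead is the distance from the TCP to the fingertips, in m); z points along the fingers, y is the line along which they close (so a half turn about z gives the same grasp; the last joint's range is limited). The gripper opens to 85 mm and grips with 20 to 120 N. Pads are 22 mm wide; open, the fingers measure 114 mm over their backs; the gripper's body (76 mm by 85 mm) begins 54 mm behind the grasp point. The pads swing forward as they close: fully open they stand 13 mm farther back than shut.
Start: joints at [-1.496, 0.527, 1.433, -0, 1.181, -0.178], TCP at [0.157, -0.605, 0.304] pointing down, gripper open.
Joint ranges: [-3.08, 3.08], [-0.75, 2.2], [0.22, 2.44], [-1.43, 4.57], [0, 2.65], [-2.85, 2.85]. Speed limits (rad/s): [2.79, 2.79, 3.14, 3.14, 3.14, 3.14].

INTERFACE

Orientations are given as a unit quaternion [x, y, z, w].
In Python, from station import sense, eyes, workorder, manip gives the robot as it stands.
- The arm moves only by the shell command python3 -m inch 'ROWS' [OPENING] [FORCE]. ROWS is JSON, a list of rows, each an object of numbers: "dx", "dy", "dz": the shift along the tool's x, y, z in cm; "wx", "wy", "wz": the turn, a rotation vector about the tool's x, y, z in degrees. In form: [{"dx": .., "dy": .., "dz": .., "wx": .., "wy": .., "wz": ..}, ...]. A call has 1 to 10 rows; each row shifts and turns the commanded pose from where the row before left it, along the tool's axes as they then stand; what a row does not reach is not made up. A row lasts 1/8 s, in which the tool goes at most 62.5 mm and 10.7 degrees, less where a joint would pass 70% of its speed; a pose out of reach is approached as far as the arm can. A call with a gripper value outside its range is refused whole. OPENING is the opening, from 0 (shut) to 1 (fully open), set as the call begins (- or left out, the last holds). The fingers move at their own pace and stop on an object; FORCE is the grip in N (left out, the last holds). Time passes only in rows, so rows that do not move let the fingers close. It gives the time, the measured TCP pose, the force, the opening and the grip force at its end, in the units of the state.
- sense(): the state, without advancing time (a new reading comes with each control period).
- eyes.snapshot(name): name is "side" or "top" or "wrist"; returns the picture (400x640x3 uint8, red, green, blue); there is no depth.
- eyes.camera_params(name): a dict with "fx", "fy", "cx", "cy" (pixels), "D" ([k1, k2, p1, p2, k3] as OpenCV has them; the pictures are not rectified), "rvec" (rotation vector, rad) and "tvec" (3), from world to camera coordinates, as OpenCV has them. Camera axes: x right, y down, z forward; pixel columns grow to the right and rows downward; lengths in m; the calibration is good to about 2 mm. A picture is of the moment at which its call begins: read the wrist's pose just before it. camera_params takes no time and is no camera call; for the wrist camera it gives the pose at the moment of the call.
- workorder.sign_off(): hands the job in; it is judged then, once.
The state is a dict: "t": time; "q": joint angles; "qd": joint speeds; "tau": joint torques, N m; "tcp_pos": TCP position; "tool_rot": TCP orientation; "force": force on the tool from outside, world axes, zero at the start; "ft_torque": the same for the moment, N m; "finger_gap": opening from 0.0 (shut) to 1.0 (fully open); "gripper_force": force on a finger pad.
Only numpy, scipy, OpenCV 4.12 (cv2) and the standard library are available. Lean on these libraries where they do the work, as an engineer would, in place of code of your own. Each camera call takes 0.05 s, during which the arm holds its last target. There are 200 camera calls.

## Working session

There is one attempt and no reset: what is moved stays moved. The work goes in short steps, Python scripts to look and compute and a shell command to move; the robot and the scene stay as the last step left them, time stands still between calls to the robot, and variables do not carry over. Pictures are saved under pics/ and viewed, at most 14 in all, crops included, and the job is handed in when it is done.

```bash
ls; mkdir -p pics; python3 - <<'E'
from station import sense,eyes
import cv2,numpy as np
s=sense();print({k:np.round(v,3).tolist() for k,v in s.items()})
for n in("top","side"):
    im=eyes.snapshot(n);cv2.imwrite(f"pics/{n}0.png",im[...,::-1]);p=eyes.camera_params(n);print(n,{k:np.round(v,4).tolist() for k,v in p.items()})
    R=cv2.Rodrigues(np.array(p["rvec"]))[0];print(-R.T@np.array(p["tvec"]))
E
```

```text
pics
{'t': 0.0, 'q': [-1.495, 0.528, 1.434, -0.0, 1.181, -0.179], 'qd': [0.001, -0.001, -0.0, 0.001, 0.0, -0.001], 'tau': [0.0, -44.235, -17.803, -0.0, 0.009, -0.0], 'tcp_pos': [0.157, -0.604, 0.303], 'tool_rot': [0.992, 0.127, 0.0, -0.001], 'force': [-0.477, 0.286, -0.325], 'ft_torque': [0.025, -0.057, -0.03], 'gripper_force': 0.0, 'finger_gap': 1.0}
top {'fx': 414.5044, 'fy': 414.5044, 'cx': 321.896, 'cy': 200.173, 'D': [-0.0086, 0.0, 0.0, 0.0, 0.0], 'rvec': [2.1606, -2.1332, 0.2188], 'tvec': [-0.2341, 0.5057, 0.899]}
[ 0.34779592 -0.19788603  0.97905165]
side {'fx': 505.4198, 'fy': 505.4198, 'cx': 328.277, 'cy': 203.6012, 'D': [-0.1412, 0.0, 0.0, 0.0, 0.0], 'rvec': [1.9904, -0.4917, 0.3026], 'tvec': [-0.564, 0.0941, 1.3509]}
[-0.04262937 -1.29336279  0.69085487]
```

View pics/top0.png

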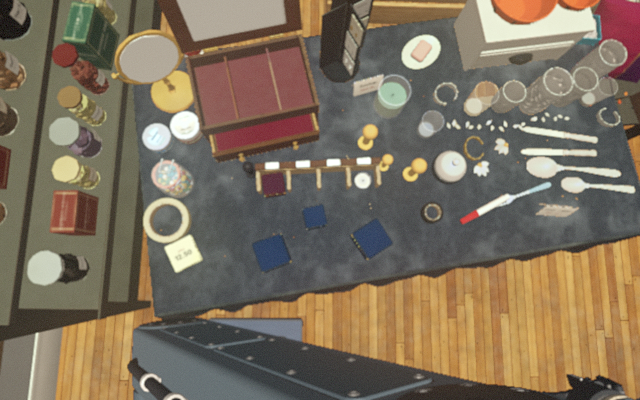

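View pics/side0.png

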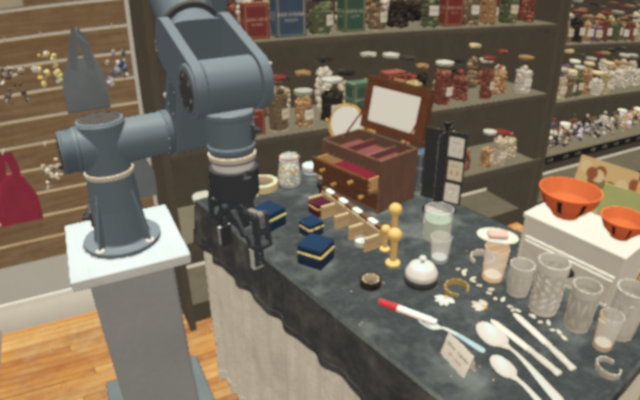

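The top view shows the rack running from (248,168) with the black post to (387,160) with the small brass post. The brass post is therefore at the −y end, and the pads are at about (363,161), (333,162), (304,164) and (272,166), counted from brass. The smallest blue box is at (315,216). A jewellery chest stands close behind the rack's left half, so I need its height too.

```bash
cat > h.py <<'E'
import cv2,numpy as np
from station import sense,eyes
def cam(n):
    p=eyes.camera_params(n);K=np.array([[p["fx"],0,p["cx"]],[0,p["fy"],p["cy"]],[0,0,1.]]);r=np.array(p["rvec"],float);t=np.array(p["tvec"],float)
    return K,np.array(p["D"],float),r,t
def ray(n,uv):
    K,D,r,t=cam(n);x=cv2.undistortPoints(np.array(uv,float).reshape(-1,1,2),K,D)[:,0];R=cv2.Rodrigues(r)[0]
    return -R.T@t,np.c_[x,np.ones(len(x))]@R
def plane(n,uv,z):
    c,d=ray(n,uv);return c+d*((z-c[2])/d[:,2])[:,None]
def proj(n,P):
    K,D,r,t=cam(n);return cv2.projectPoints(np.array(P,float).reshape(-1,1,3),r,t,K,D)[0][:,0]
E
python3 - <<'E'
from h import *
im=cv2.imread("pics/top0.png");hsv=cv2.cvtColor(im,cv2.COLOR_BGR2HSV)
def blobs(m,amin,box):
    n,l,s,c=cv2.connectedComponentsWithStats(m.astype(np.uint8))
    return [(i,c[i],s[i,4],l==i) for i in range(1,n) if s[i,4]>=amin and box[0]<c[i][0]<box[2] and box[1]<c[i][1]<box[3]]
H,S,V=[hsv[...,i].astype(int) for i in range(3)]
for i,c,a,_ in blobs((V>190)&(S<60),15,(245,150,385,175)): print("pad",c.round(1),a,plane("top",c,.062).round(4))
for i,c,a,m in blobs((H>100)&(H<125)&(S>110)&(V>30),60,(240,190,400,280)):
    r=cv2.minAreaRect(np.argwhere(m)[:,::-1].astype(np.float32));print("blue",c.round(1),a,[np.round(x,1) for x in r]);print(plane("top",cv2.boxPoints(r),.042).round(4))
cv2.imwrite("pics/t1.png",cv2.resize(im[120:260,230:410],None,fx=4.2,fy=4.2,interpolation=cv2.INTER_CUBIC))
s=cv2.imread("pics/side0.png");cv2.imwrite("pics/s1.png",cv2.resize(s[70:290,240:440],None,fx=2.7,fy=2.7,interpolation=cv2.INTER_CUBIC))
E
```

```text
pad [363.6 160.6] 99 [[ 0.5996 -0.3218  0.062 ]]
pad [333.1 162.1] 92 [[ 0.5948 -0.2519  0.062 ]]
pad [302.6 163.8] 98 [[ 0.5894 -0.1823  0.062 ]]
pad [271.5 165.2] 97 [[ 0.5848 -0.1118  0.062 ]]
blue [314.1 216.4] 298 [array([314.3, 216. ]), array([19., 19.]), np.float64(78.7)]
[[ 0.4894 -0.185   0.042 ]
 [ 0.4986 -0.2276  0.042 ]
 [ 0.4558 -0.2365  0.042 ]
 [ 0.4467 -0.1942  0.042 ]]
blue [371.3 238.9] 454 [array([372.2, 237.8]), array([27.2, 26.6]), np.float64(56.3)]
[[ 0.4329 -0.3005  0.042 ]
 [ 0.4674 -0.3515  0.042 ]
 [ 0.4162 -0.3853  0.042 ]
 [ 0.3824 -0.3345  0.042 ]]
blue [270.9 252.2] 759 [array([270.9, 251.8]), array([28.4, 29.5]), np.float64(69.4)]
[[ 0.408  -0.0722  0.042 ]
 [ 0.4321 -0.1334  0.042 ]
 [ 0.3728 -0.1572  0.042 ]
 [ 0.3494 -0.0965  0.042 ]]
```

View pics/t1.png

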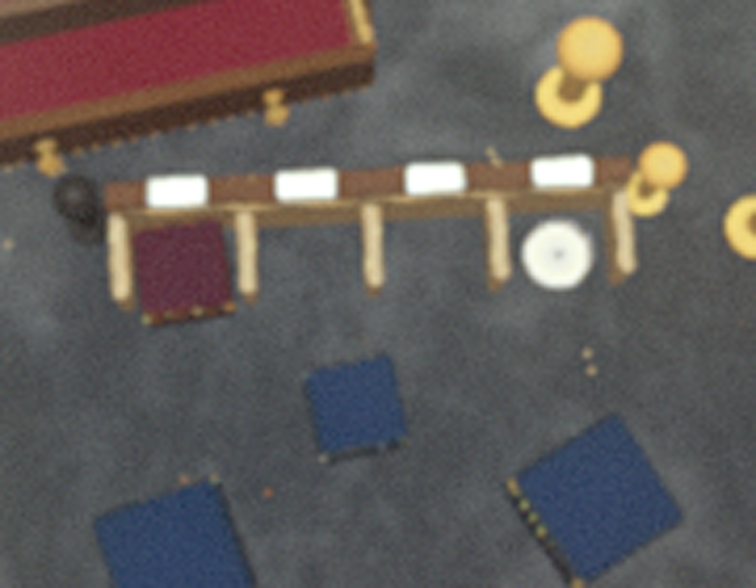

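View pics/s1.png

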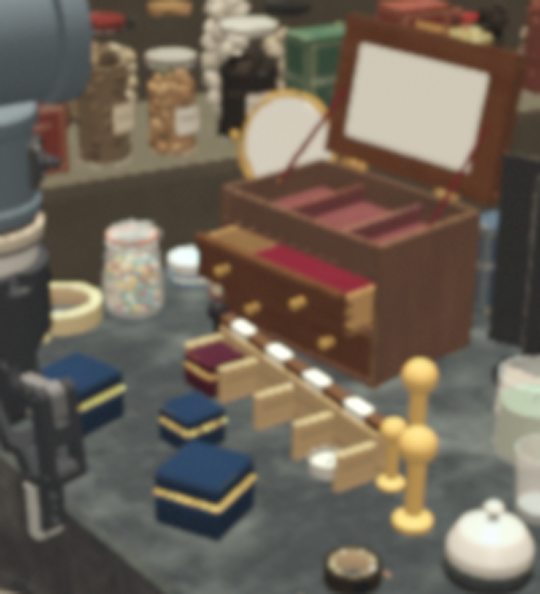

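Pad spacing measures 70.1 mm against the nominal 70. The brass post is at −y, so the order is pad_d, pad_c, pad_b, and the target gap is at y=+35. Next I triangulate the open drawer's corner and set up the rack frame and move planner.

```bash
cat >> h.py <<'E'
from scipy.spatial.transform import Rotation as Ro
from station import manip
TH=np.arctan2(.5996-.5848,.3218-.1118)
RX=np.array([np.cos(TH),np.sin(TH),0]);RY=np.array([-np.sin(TH),np.cos(TH),0])
O=np.array([.59215,-.21695,0])-.008*RX
def r2w(x,y,z): return O+x*RX*1.0+y*RY+np.array([0,0,z])
def w2r(P): P=np.array(P)-O; return np.array([P@RX,P@RY,P[...,2]]).T
def tri(a,b):
    (c1,d1),(c2,d2)=ray("top",[a]),ray("side",[b]);d1,d2=d1[0]/np.linalg.norm(d1),d2[0]/np.linalg.norm(d2)
    s=np.linalg.lstsq(np.c_[d1,-d2],c2-c1,rcond=None)[0];p,q=c1+s[0]*d1,c2+s[1]*d2;return (p+q)/2,np.linalg.norm(p-q)
def orient(yaw,tilt): # yaw deg of tool x rel rack x ; tilt: fingers lean along tool x
    return Ro.from_euler('z',TH+np.radians(yaw))*Ro.from_quat([1,0,0,0])*Ro.from_euler('y',tilt,degrees=True)
def plan(tip,yaw=0,tilt=0): # tip in rack frame (m)
    s=sense();T=Ro.from_quat(s["tool_rot"]);G=orient(yaw,tilt);p=np.array(s["tcp_pos"])
    tipw=r2w(*tip);g=tipw-G.apply([0,0,manip.tips_ahead])
    print("t",round(s["t"],2),"F",np.round(s["force"],1),"tip now(rack mm)",(w2r(p+T.apply([0,0,manip.tips_ahead]))*1e3).round(1),"gap",round(s["finger_gap"],2))
    print("turn deg (tool)",np.degrees((T.inv()*G).as_rotvec()).round(2)," then shift cm (goal axes)",(G.inv().apply(g-p)*100).round(2)," tcp goal",g.round(3))
E
python3 - <<'E'
from h import *
print(manip.tips_ahead,np.degrees(TH),O)
for a,b in [((318.6,130.7),(378.1,177.4)),((319,139),(376.5,208))]:
    P,e=tri(a,b);print("drawer",P.round(3),"rack",w2r(P).round(3),"err",e)
print("box c rack",w2r(plane("top",[[314.3,216.]],.042)[0]).round(4))
plan((.008,-.126,.110),0,25)
E
```

```text
0.0726 4.031322704363348 [ 0.58416979 -0.21751241  0.        ]
drawer [ 0.66  -0.222  0.126] rack [ 0.076 -0.01   0.126] err 0.02838493554592682
drawer [ 0.667 -0.223  0.032] rack [ 0.082 -0.011  0.032] err 0.015827898586444476
box c rack [-0.1108  0.0145  0.042 ]
t 0.1 F [-0.3  0.2  0.2] tip now(rack mm) [-453.4 -355.8  230.4] gap 1.0
turn deg (tool) [-2.4  24.92 10.32]  then shift cm (goal axes) [ 33.66 -22.99  29.73]  tcp goal [ 0.57  -0.345  0.176]
```

```bash
python3 -m inch '[{"wx":-0.8,"wy":8.3,"wz":3.44},{"wx":-0.8,"wy":8.3,"wz":3.44},{"wx":-0.8,"wy":8.3,"wz":3.44},{},{"dx":3.0,"dy":-2.0,"dz":2.6},{"dx":3.0,"dy":-2.0,"dz":2.6},{"dx":3.0,"dy":-2.0,"dz":2.6},{"dx":3.0,"dy":-2.0,"dz":2.6},{"dx":3.0,"dy":-2.0,"dz":2.6},{"dx":3.0,"dy":-2.0,"dz":2.6}]' 0 && python3 -c "
from h import *
plan((.008,-.126,.110),0,25)"
```

```text
invalid input at $[0]: expected keys dx, dy, dz, wx, wy, wz
```

```bash
python3 -m inch '[{"dx":0,"dy":0,"dz":0,"wx":-0.8,"wy":8.3,"wz":3.44},{"dx":0,"dy":0,"dz":0,"wx":-0.8,"wy":8.3,"wz":3.44},{"dx":0,"dy":0,"dz":0,"wx":-0.8,"wy":8.3,"wz":3.44},{"dx":0,"dy":0,"dz":0,"wx":0,"wy":0,"wz":0},{"dx":3.0,"dy":-2.0,"dz":2.6,"wx":0,"wy":0,"wz":0},{"dx":3.0,"dy":-2.0,"dz":2.6,"wx":0,"wy":0,"wz":0},{"dx":3.0,"dy":-2.0,"dz":2.6,"wx":0,"wy":0,"wz":0},{"dx":3.0,"dy":-2.0,"dz":2.6,"wx":0,"wy":0,"wz":0},{"dx":3.0,"dy":-2.0,"dz":2.6,"wx":0,"wy":0,"wz":0},{"dx":3.0,"dy":-2.0,"dz":2.6,"wx":0,"wy":0,"wz":0}]' 0 && python3 -c "
from h import *
plan((.008,-.126,.110),0,25)"
```

```text
t: 1.35
tcp_pos: [0.3788, -0.4681, 0.2382]
tool_rot: [0.976, 0.036, 0.215, -0.006]
force: [0.6, -0.8, -0.1]
finger_gap: -0.004
gripper_force: 0.0
t 1.35 F [ 0.6 -0.8 -0.1] tip now(rack mm) [-191.9 -235.7  172.3] gap -0.0
turn deg (tool) [0.12 0.12 0.22]  then shift cm (goal axes) [ 15.47 -10.95  14.1 ]  tcp goal [ 0.57  -0.345  0.176]
```

```bash
python3 -m inch '[{"dx":3.0,"dy":-2.1,"dz":2.7,"wx":0,"wy":0,"wz":0},{"dx":3.0,"dy":-2.1,"dz":2.7,"wx":0,"wy":0,"wz":0},{"dx":3.0,"dy":-2.1,"dz":2.7,"wx":0,"wy":0,"wz":0},{"dx":2.5,"dy":-1.8,"dz":2.3,"wx":0,"wy":0,"wz":0},{"dx":1.5,"dy":-1.0,"dz":1.3,"wx":0,"wy":0,"wz":0},{"dx":0,"dy":0,"dz":0,"wx":0,"wy":0,"wz":0},{"dx":0,"dy":0,"dz":0,"wx":0,"wy":0,"wz":0},{"dx":0,"dy":0,"dz":0,"wx":0,"wy":0,"wz":0}]' 0 && python3 -c "
from h import *
plan((.008,-.122,.068),0,25)
cv2.imwrite('pics/top1.png',cv2.resize(eyes.snapshot('top')[90:270,220:440,::-1],None,fx=3,fy=3));cv2.imwrite('pics/w1.png',eyes.snapshot('wrist')[...,::-1])
im=cv2.vconcat([cv2.resize(eyes.snapshot('side')[100:290,280:440,::-1],None,fx=3,fy=3)]);cv2.imwrite('pics/side1.png',im)"
```

```text
t: 2.35
tcp_pos: [0.5369, -0.3676, 0.1874]
tool_rot: [0.976, 0.034, 0.216, -0.006]
force: [-0.4, -0.7, 0.8]
finger_gap: 0.003
gripper_force: 0.0
t 2.35 F [-0.4 -0.7  0.8] tip now(rack mm) [ -27.  -146.6  121.6] gap 0.0
turn deg (tool) [0.17 0.02 0.03]  then shift cm (goal axes) [ 0.91 -2.44  6.33]  tcp goal [ 0.57  -0.341  0.134]
```

View pics/side1.png

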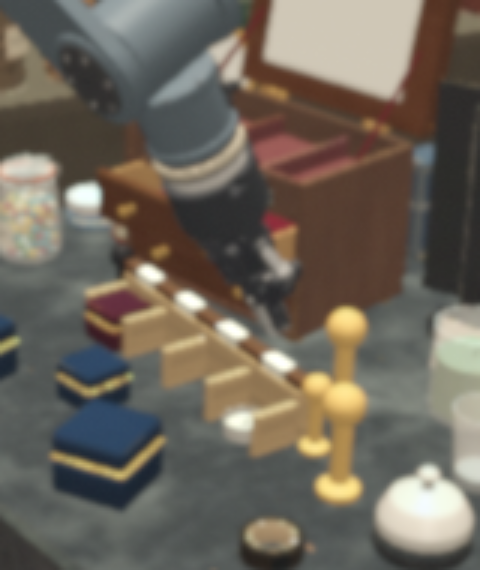

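The side view shows the closed fingers hanging above the brass end of the rail, clear of the posts. I now move to just above the rail.

```bash
python3 -m inch '[{"dx":0.3,"dy":-0.8,"dz":2.1,"wx":0.1,"wy":0,"wz":0},{"dx":0.3,"dy":-0.8,"dz":2.1,"wx":0.1,"wy":0,"wz":0},{"dx":0.3,"dy":-0.8,"dz":2.1,"wx":0,"wy":0,"wz":0},{"dx":0,"dy":0,"dz":0,"wx":0,"wy":0,"wz":0},{"dx":0,"dy":0,"dz":0,"wx":0,"wy":0,"wz":0}]' 0 && python3 -c "
from h import *
plan((.008,-.122,.062),0,25)
cv2.imwrite('pics/w2.png',eyes.snapshot('wrist')[...,::-1])"
```

```text
t: 3.12
tcp_pos: [0.5707, -0.3394, 0.1324]
tool_rot: [0.976, 0.035, 0.216, -0.009]
force: [0.0, -0.1, -0.5]
finger_gap: 0.002
gripper_force: 0.0
t 3.12 F [ 0.  -0.1 -0.5] tip now(rack mm) [   8.6 -120.4   66.6] gap 0.0
turn deg (tool) [-0.2   0.08  0.07]  then shift cm (goal axes) [-0.26  0.14  0.39]  tcp goal [ 0.57  -0.341  0.128]
```

View pics/w2.png

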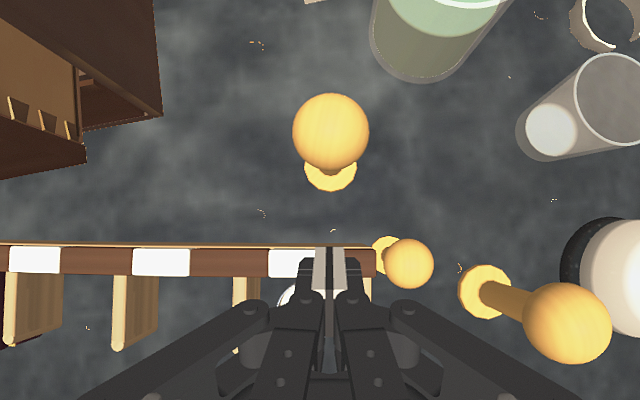

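The wrist view shows the shut fingertips at about (328,250), over the rail just right of the first pad (285,262). A 25° tilt would ride on the finger's heel, so I raise and reduce the tilt to about 8° to sit flat on the rail.

```bash
python3 -m inch '[{"dx":0,"dy":0,"dz":-2,"wx":0,"wy":0,"wz":0},{"dx":1,"dy":0,"dz":0,"wx":-0.1,"wy":-8.5,"wz":0},{"dx":1,"dy":0,"dz":0,"wx":-0.1,"wy":-8.5,"wz":0},{"dx":1,"dy":0.1,"dz":0,"wx":0,"wy":0,"wz":0},{"dx":0,"dy":0,"dz":0,"wx":0,"wy":0,"wz":0},{"dx":0,"dy":0,"dz":0,"wx":0,"wy":0,"wz":0}]' 0 && python3 -c "
from h import *
plan((.009,-.124,.066),0,8)"
```

```text
t: 3.92
tcp_pos: [0.5882, -0.3389, 0.1592]
tool_rot: [0.996, 0.036, 0.081, -0.005]
force: [-0.3, -0.5, -0.9]
finger_gap: -0.002
gripper_force: 0.0
t 3.92 F [-0.3 -0.5 -0.9] tip now(rack mm) [   7.2 -121.    87.6] gap -0.0
turn deg (tool) [-0.29 -1.33  0.13]  then shift cm (goal axes) [0.04 0.27 2.16]  tcp goal [ 0.592 -0.341  0.138]
```

```bash
python3 -m inch '[{"dx":0.05,"dy":0.1,"dz":0.8,"wx":-0.3,"wy":-1.3,"wz":0.1},{"dx":0.05,"dy":0.2,"dz":0.8,"wx":0,"wy":0,"wz":0},{"dx":0,"dy":0,"dz":0.4,"wx":0,"wy":0,"wz":0},{"dx":0,"dy":0,"dz":0,"wx":0,"wy":0,"wz":0},{"dx":0,"dy":0,"dz":0.15,"wx":0,"wy":0,"wz":0},{"dx":0,"dy":0,"dz":0.1,"wx":0,"wy":0,"wz":0},{"dx":0,"dy":0,"dz":0,"wx":0,"wy":0,"wz":0}]' 0 && python3 -c "
from h import *
plan((.009,-.124,.063),0,8)"
```

```text
t: 4.8
tcp_pos: [0.5941, -0.3418, 0.1377]
tool_rot: [0.997, 0.036, 0.07, -0.001]
force: [0.1, -0.2, 0.2]
finger_gap: 0.002
gripper_force: 0.0
t 4.8 F [ 0.1 -0.2  0.2] tip now(rack mm) [  11.3 -124.9   65.9] gap 0.0
turn deg (tool) [ 0.13 -0.06  0.09]  then shift cm (goal axes) [-0.26 -0.07  0.25]  tcp goal [ 0.592 -0.341  0.135]
```

```bash
for i in 1; do python3 -m inch '[{"dx":-0.2,"dy":0,"dz":0.15,"wx":0,"wy":0,"wz":0},{"dx":0,"dy":0,"dz":0.1,"wx":0,"wy":0,"wz":0},{"dx":0,"dy":0,"dz":0,"wx":0,"wy":0,"wz":0}]' 0; python3 -m inch '[{"dx":0,"dy":0,"dz":0.1,"wx":0,"wy":0,"wz":0},{"dx":0,"dy":0,"dz":0,"wx":0,"wy":0,"wz":0}]';python3 -m inch '[{"dx":0,"dy":0,"dz":0.1,"wx":0,"wy":0,"wz":0},{"dx":0,"dy":0,"dz":0,"wx":0,"wy":0,"wz":0}]'; done | grep -E "pos|force: \["
```

```text
tcp_pos: [0.5922, -0.342, 0.1351]
force: [-1.0, 0.5, 0.9]
tcp_pos: [0.5923, -0.342, 0.1349]
force: [-2.4, 0.9, 7.2]
tcp_pos: [0.5923, -0.342, 0.1348]
force: [-5.2, 1.4, 11.8]
```

```bash
(python3 -m inch '[{"dx":0,"dy":-0.6,"dz":0,"wx":0,"wy":0,"wz":0},{"dx":0,"dy":-0.6,"dz":0,"wx":0,"wy":0,"wz":0},{"dx":0,"dy":-0.6,"dz":0,"wx":0,"wy":0,"wz":0},{"dx":0,"dy":0,"dz":0,"wx":0,"wy":0,"wz":0}]'; python3 -m inch '[{"dx":0,"dy":-1,"dz":0,"wx":0,"wy":0,"wz":0},{"dx":0,"dy":-1,"dz":0,"wx":0,"wy":0,"wz":0},{"dx":0,"dy":-1,"dz":0,"wx":0,"wy":0,"wz":0},{"dx":0,"dy":0,"dz":0,"wx":0,"wy":0,"wz":0}]') | grep -E "pos|force: \["; python3 -c "
from h import *
plan((.009,-.035,.063),0,8)"
```

```text
tcp_pos: [0.5931, -0.3257, 0.1349]
force: [0.7, -2.5, 6.1]
tcp_pos: [0.5912, -0.2952, 0.1348]
force: [0.9, -0.2, 6.1]
t 6.67 F [ 0.9 -0.2  6.1] tip now(rack mm) [ 12.  -78.5  63. ] gap 0.0
turn deg (tool) [ 0.38 -0.35  0.13]  then shift cm (goal axes) [-0.26 -4.3  -0.04]  tcp goal [ 0.586 -0.253  0.135]
```

```bash
(python3 -m inch '[{"dx":-0.1,"dy":-1.1,"dz":0,"wx":0.1,"wy":0,"wz":0.1},{"dx":-0.1,"dy":-1.1,"dz":0,"wx":0.1,"wy":0,"wz":0},{"dx":0,"dy":-1.1,"dz":0,"wx":0.1,"wy":0,"wz":0},{"dx":0,"dy":-1.0,"dz":0,"wx":0,"wy":0,"wz":0},{"dx":0,"dy":0,"dz":0,"wx":0,"wy":0,"wz":0},{"dx":0,"dy":0,"dz":0,"wx":0,"wy":0,"wz":0}]'; python3 -m inch '[{"dx":0,"dy":-1,"dz":0,"wx":0,"wy":0,"wz":0},{"dx":0,"dy":-1,"dz":0,"wx":0,"wy":0,"wz":0},{"dx":0,"dy":-1,"dz":0,"wx":0,"wy":0,"wz":0},{"dx":0,"dy":-0.5,"dz":0,"wx":0,"wy":0,"wz":0},{"dx":0,"dy":0,"dz":0,"wx":0,"wy":0,"wz":0}]') | grep -E "pos|force: \["; python3 -c "
from h import *
plan((.009,.035,.063),0,8)"
```

```text
tcp_pos: [0.5865, -0.2527, 0.1348]
force: [0.8, -0.5, 8.8]
tcp_pos: [0.5842, -0.2181, 0.1348]
force: [0.3, -1.6, 8.5]
t 8.05 F [ 0.3 -1.6  8.5] tip now(rack mm) [10.6 -0.8 63. ] gap 0.0
turn deg (tool) [ 0.13 -0.43  0.03]  then shift cm (goal axes) [-0.11 -3.56 -0.02]  tcp goal [ 0.581 -0.183  0.135]
```

Contact has held through the second pad. Now on to the third, where I dwell and then lift off. The red box, pad_a and the black post lie farther on and stay untouched.

```bash
(python3 -m inch '[{"dx":-0.1,"dy":-1,"dz":0,"wx":0,"wy":0,"wz":0},{"dx":0,"dy":-1,"dz":0,"wx":0,"wy":0,"wz":0},{"dx":0,"dy":-1,"dz":0,"wx":0,"wy":0,"wz":0},{"dx":0,"dy":-0.5,"dz":0,"wx":0,"wy":0,"wz":0},{"dx":0,"dy":0,"dz":0,"wx":0,"wy":0,"wz":0},{"dx":0,"dy":0,"dz":0,"wx":0,"wy":0,"wz":0}]';python3 -m inch '[{"dx":0,"dy":0,"dz":-1,"wx":0,"wy":0,"wz":0},{"dx":0,"dy":0,"dz":-3,"wx":0,"wy":0,"wz":0},{"dx":0,"dy":0,"dz":-4,"wx":0,"wy":-7.8,"wz":0},{"dx":-4,"dy":1,"dz":0,"wx":0,"wy":0,"wz":0},{"dx":-5,"dy":1,"dz":0,"wx":0,"wy":0,"wz":0},{"dx":-4,"dy":1,"dz":0,"wx":0,"wy":0,"wz":0},{"dx":0,"dy":0,"dz":0,"wx":0,"wy":0,"wz":0},{"dx":0,"dy":0,"dz":0,"wx":0,"wy":0,"wz":0}]') | grep -E "pos|force: \["; python3 -c "
from h import *
plan((-.11,-.040,.12),90,0);plan((-.11,-.040,.12),-90,0);print(sense()['q'])"
```

```text
tcp_pos: [0.581, -0.1833, 0.1348]
force: [0.8, -1.8, 8.1]
tcp_pos: [0.4401, -0.2219, 0.2114]
force: [0.1, -0.6, -0.7]
t 9.8 F [ 0.1 -0.6 -0.7] tip now(rack mm) [-143.6    6.   138.8] gap -0.0
turn deg (tool) [  0.11  -0.36 -90.01]  then shift cm (goal axes) [-4.58  3.4   1.88]  tcp goal [ 0.477 -0.265  0.193]
t 9.8 F [ 0.1 -0.6 -0.7] tip now(rack mm) [-143.6    6.   138.8] gap -0.0
turn deg (tool) [-0.36 -0.11 89.99]  then shift cm (goal axes) [ 4.58 -3.4   1.88]  tcp goal [ 0.477 -0.265  0.193]
[-0.6966963   0.49618216  1.85074452  0.00792806  0.79280109  0.79843346]
```

```bash
(python3 -m inch '[{"dx":0,"dy":0,"dz":0,"wx":0,"wy":0,"wz":-10},{"dx":0,"dy":0,"dz":0,"wx":0,"wy":0,"wz":-10},{"dx":0,"dy":0,"dz":0,"wx":0,"wy":0,"wz":-10},{"dx":0,"dy":0,"dz":0,"wx":0,"wy":0,"wz":-10},{"dx":0,"dy":0,"dz":0,"wx":0,"wy":0,"wz":-10},{"dx":0,"dy":0,"dz":0,"wx":0,"wy":0,"wz":-10},{"dx":0,"dy":0,"dz":0,"wx":0,"wy":0,"wz":-10},{"dx":0,"dy":0,"dz":0,"wx":0,"wy":0,"wz":-10},{"dx":0,"dy":0,"dz":0,"wx":0,"wy":0,"wz":-10}]' 0.35;python3 -m inch '[{"dx":-2.3,"dy":1.7,"dz":0.9,"wx":0,"wy":0,"wz":0},{"dx":-2.3,"dy":1.7,"dz":0.9,"wx":0,"wy":0,"wz":0},{"dx":0,"dy":0,"dz":0,"wx":0,"wy":0,"wz":0},{"dx":0,"dy":0,"dz":0,"wx":0,"wy":0,"wz":0}]') | grep -E "pos|force: \["; python3 - <<'E'
from h import *
plan((-.11,-.040,.01),90,0)
cv2.imwrite('pics/w3.png',eyes.snapshot('wrist')[...,::-1])
E
```

```text
tcp_pos: [0.4411, -0.2214, 0.2111]
force: [-0.0, 0.5, -0.7]
tcp_pos: [0.4769, -0.2641, 0.1928]
force: [0.5, 0.1, 0.1]
t 11.43 F [0.5 0.1 0.1] tip now(rack mm) [-110.1  -38.6  120.2] gap 0.35
turn deg (tool) [ 0.19 -0.26  0.07]  then shift cm (goal axes) [-0.11  0.03 11.02]  tcp goal [ 0.477 -0.265  0.083]
```

View pics/w3.png

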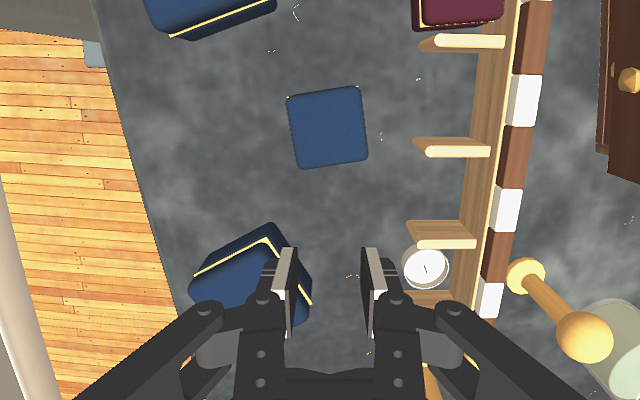

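The wrist view shows the small box at (328,127), slightly rotated. The larger right-hand box, around (250,275), is close to where the left finger would go down. I measure both before descending.

```bash
cat >> h.py <<'E'
def bluebox(n,near,z=.042,img=None):
    im=eyes.snapshot(n)[...,::-1].copy() if img is None else img
    hsv=cv2.cvtColor(im,cv2.COLOR_BGR2HSV);m=cv2.inRange(hsv,(100,100,30),(125,255,255))
    cs=[c for c in cv2.findContours(m,0,2)[0] if cv2.contourArea(c)>60]
    c=max(cs,key=lambda c:cv2.pointPolygonTest(c,near,True));r=cv2.minAreaRect(c)
    P=plane(n,cv2.boxPoints(r),z);Q=w2r(P)*1e3;e=Q[1]-Q[0];a=np.degrees(np.arctan2(e[1],e[0]));a=(a+45)%90-45
    print(n,"box centre rack mm",Q[:,:2].mean(0).round(1),"sides",np.linalg.norm(Q[1]-Q[0]).round(1),np.linalg.norm(Q[2]-Q[1]).round(1),"yaw deg",a.round(1));return Q
E
python3 - <<'E'
from h import *
im=cv2.imread('pics/w3.png')
bluebox("wrist",(328,127),.042,im)
print(w2r(plane("wrist",[[273,223],[268,238],[313,304],[302,262]],.057)).round(4)*1e3)
print(w2r(plane("wrist",[[313,304],[308,262]],.0)).round(4)*1e3, w2r(plane("wrist",[[413,141],[428,42]],.04))*1e3,w2r(plane("wrist",[[523,99],[507,209],[489,301]],.062))*1e3)
E
```

```text
wrist box centre rack mm [-112.3   15.4] sides 47.2 48.6 yaw deg 8.6
[[-148.7  -45.2   57. ]
 [-152.7  -56.3   57. ]
 [-122.9 -109.8   57. ]
 [-130.1  -74.7   57. ]]
[[-125.9 -152.5    0. ]
 [-129.7 -107.7    0. ]] [[-55.07296757   6.8967947   40.        ]
 [-50.13840466  68.6229351   40.        ]] [[   3.47025362   36.223874     62.        ]
 [   5.15177016  -33.4758512    62.        ]
 [   4.88967362 -105.05586649   62.        ]]
```

```bash
(python3 -m inch '[{"dx":0.4,"dy":0.2,"dz":0,"wx":0.2,"wy":-0.3,"wz":0},{"dx":0.4,"dy":0.2,"dz":0,"wx":0,"wy":0,"wz":0},{"dx":0,"dy":0,"dz":0,"wx":0,"wy":0,"wz":0},{"dx":0,"dy":0,"dz":3,"wx":0,"wy":0,"wz":0},{"dx":0,"dy":0,"dz":3,"wx":0,"wy":0,"wz":0},{"dx":0,"dy":0,"dz":2.3,"wx":0,"wy":0,"wz":0},{"dx":0,"dy":0,"dz":1.5,"wx":0,"wy":0,"wz":0},{"dx":0,"dy":0,"dz":0.8,"wx":0,"wy":0,"wz":0},{"dx":0,"dy":0,"dz":0,"wx":0,"wy":0,"wz":0},{"dx":0,"dy":0,"dz":0,"wx":0,"wy":0,"wz":0}]' 0.2) | grep -E "pos|force: \["; python3 - <<'E'
from h import *
plan((-.11,-.001,.014),90,0)
im=eyes.snapshot('wrist')[...,::-1];cv2.imwrite('pics/w4.png',im)
bluebox("top",(314,216))
E
```

```text
tcp_pos: [0.4807, -0.2574, 0.0878]
force: [-0.0, 0.3, 0.2]
t 12.72 F [-0.   0.3  0.2] tip now(rack mm) [-105.8  -32.7   15.2] gap 0.2
turn deg (tool) [0.11 0.18 0.02]  then shift cm (goal axes) [ 3.15 -0.4   0.12]  tcp goal [ 0.475 -0.226  0.087]Traceback (most recent call last):
  File "<stdin>", line 4, in <module>
  File "h.py", line 34, in bluebox
    c=max(cs,key=lambda c:cv2.pointPolygonTest(c,near,True));r=cv2.minAreaRect(c)
ValueError: max() iterable argument is empty
```

View pics/w4.png

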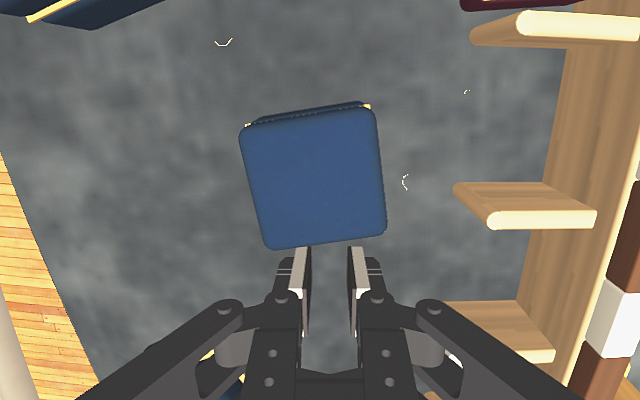

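The wrist view shows the fingers at (328,260), square behind the box's right-hand side and clear of everything else. I push to the left.

```bash
(python3 -m inch '[{"dx":0.4,"dy":-0.2,"dz":0,"wx":0,"wy":0,"wz":0},{"dx":0.4,"dy":0,"dz":0,"wx":0,"wy":0,"wz":0},{"dx":0.4,"dy":0,"dz":0,"wx":0,"wy":0,"wz":0},{"dx":0.4,"dy":0,"dz":0,"wx":0,"wy":0,"wz":0},{"dx":0.4,"dy":0,"dz":0,"wx":0,"wy":0,"wz":0},{"dx":0.4,"dy":0,"dz":0,"wx":0,"wy":0,"wz":0},{"dx":0.3,"dy":0,"dz":0,"wx":0,"wy":0,"wz":0},{"dx":0.2,"dy":0,"dz":0,"wx":0,"wy":0,"wz":0},{"dx":0,"dy":0,"dz":0,"wx":0,"wy":0,"wz":0},{"dx":0,"dy":0,"dz":0,"wx":0,"wy":0,"wz":0}]' 0.2) | grep -E "pos|force: \["; python3 - <<'E'
from h import *
plan((-.11,-.001,.014),90,0)
im=eyes.snapshot('wrist')[...,::-1].copy();cv2.imwrite('pics/w5.png',im)
bluebox("wrist",(316,180),img=im);bluebox("wrist",(316,180),img=cv2.imread('pics/w4.png'))
E
```

```text
tcp_pos: [0.4764, -0.2284, 0.0871]
force: [0.4, -0.3, -0.0]
t 14.07 F [ 0.4 -0.3 -0. ] tip now(rack mm) [-108.2   -3.4   14.5] gap 0.2
turn deg (tool) [0.05 0.12 0.01]  then shift cm (goal axes) [ 0.22 -0.17  0.05]  tcp goal [ 0.475 -0.226  0.087]
wrist box centre rack mm [-108.    35.2] sides 46.2 49.1 yaw deg -0.0
wrist box centre rack mm [-115.4   45.2] sides 46.3 48.8 yaw deg 6.6
```

```bash
(python3 -m inch '[{"dx":-0.7,"dy":0,"dz":0,"wx":0,"wy":0,"wz":0},{"dx":-0.8,"dy":0,"dz":0,"wx":0,"wy":0,"wz":0},{"dx":0,"dy":0,"dz":-2,"wx":0,"wy":0,"wz":0},{"dx":0,"dy":0,"dz":-4,"wx":0,"wy":0,"wz":0},{"dx":0,"dy":0,"dz":-4,"wx":0,"wy":0,"wz":0},{"dx":0,"dy":0,"dz":-2,"wx":0,"wy":0,"wz":10},{"dx":0,"dy":0,"dz":0,"wx":0,"wy":0,"wz":10},{"dx":0,"dy":0,"dz":0,"wx":0,"wy":0,"wz":10},{"dx":0,"dy":0,"dz":0,"wx":0,"wy":0,"wz":10},{"dx":0,"dy":0,"dz":0,"wx":0,"wy":0,"wz":10}]' 0.2;python3 -m inch '[{"dx":0,"dy":0,"dz":0,"wx":0,"wy":0,"wz":10},{"dx":0,"dy":0,"dz":0,"wx":0,"wy":0,"wz":10},{"dx":0,"dy":0,"dz":0,"wx":0,"wy":0,"wz":10},{"dx":0,"dy":0,"dz":0,"wx":0,"wy":0,"wz":10},{"dx":0,"dy":0,"dz":0,"wx":0,"wy":0,"wz":0},{"dx":-3,"dy":-2.7,"dz":0,"wx":0,"wy":0,"wz":0},{"dx":-3,"dy":-2.7,"dz":0,"wx":0,"wy":0,"wz":0},{"dx":0,"dy":0,"dz":0,"wx":0,"wy":0,"wz":0},{"dx":0,"dy":0,"dz":0,"wx":0,"wy":0,"wz":0}]') | grep -E "pos|force: \["; python3 - <<'E'
from h import *
plan((-.165,.035,.014),0,0)
im=eyes.snapshot('wrist')[...,::-1].copy();cv2.imwrite('pics/w6.png',im)
E
```

```text
tcp_pos: [0.4772, -0.2437, 0.2073]
force: [0.4, -0.5, -0.1]
tcp_pos: [0.4145, -0.1943, 0.2074]
force: [0.5, -0.2, 0.3]
t 16.5 F [ 0.5 -0.2  0.3] tip now(rack mm) [-167.4   34.8  134.8] gap 0.2
turn deg (tool) [ 0.22 -0.16  0.1 ]  then shift cm (goal axes) [ 0.26  0.   12.08]  tcp goal [ 0.417 -0.194  0.087]
```

View pics/w6.png

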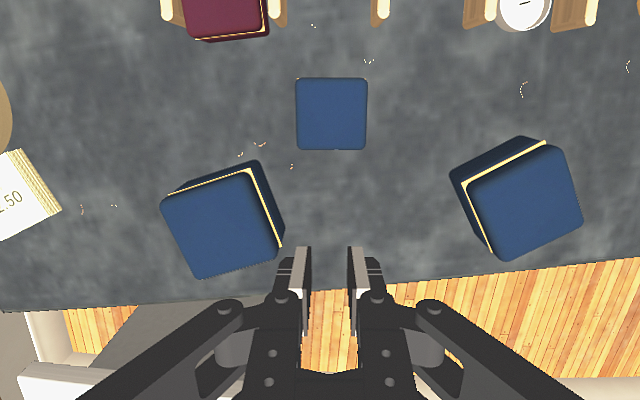

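```bash
python3 - <<'E'
from h import *
im=cv2.imread('pics/w6.png')
bluebox("wrist",(331,113),img=im)
for z in(0,.03,.057): print(z,(w2r(plane("wrist",[[285,240],[260,162],[278,247]],z))*1e3).round(1).tolist())
E
```

```text
wrist box centre rack mm [-107.4   32.7] sides 46.7 47.4 yaw deg 0.1
0 [[-223.2, 74.0, 0.0], [-150.2, 92.2, 0.0], [-230.3, 80.8, 0.0]]
0.03 [[-208.3, 69.8, 30.0], [-143.2, 86.0, 30.0], [-214.6, 75.9, 30.0]]
0.057 [[-194.8, 66.0, 57.0], [-136.9, 80.5, 57.0], [-200.5, 71.4, 57.0]]
```

```bash
(python3 -m inch '[{"dx":0.7,"dy":0.1,"dz":1,"wx":0.2,"wy":-0.15,"wz":0.1},{"dx":0.7,"dy":0.1,"dz":2,"wx":0,"wy":0,"wz":0},{"dx":0,"dy":0,"dz":3,"wx":0,"wy":0,"wz":0},{"dx":0,"dy":0,"dz":3,"wx":0,"wy":0,"wz":0},{"dx":0,"dy":0,"dz":1.5,"wx":0,"wy":0,"wz":0},{"dx":0,"dy":0,"dz":1,"wx":0,"wy":0,"wz":0},{"dx":0,"dy":0,"dz":0,"wx":0,"wy":0,"wz":0},{"dx":0,"dy":0,"dz":0,"wx":0,"wy":0,"wz":0}]' 0.2) | grep -E "pos|force: \["; python3 - <<'E'
from h import *
plan((-.061,.035,.018),0,0)
im=eyes.snapshot('wrist')[...,::-1].copy();cv2.imwrite('pics/w7.png',im)
bluebox("wrist",(331,160),img=im)
E
```

```text
tcp_pos: [0.4279, -0.1946, 0.0925]
force: [0.4, -1.2, 0.2]
t 17.55 F [ 0.4 -1.2  0.2] tip now(rack mm) [-154.3   33.9   19.9] gap 0.2
turn deg (tool) [-0.03  0.04 -0.08]  then shift cm (goal axes) [ 9.32 -0.11  0.19]  tcp goal [ 0.521 -0.187  0.091]
wrist box centre rack mm [-106.6   32.6] sides 46.8 49.7 yaw deg 2.0
```

```bash
(python3 -m inch '[{"dx":0.6,"dy":0,"dz":0,"wx":0,"wy":0,"wz":0},{"dx":0.6,"dy":0,"dz":0,"wx":0,"wy":0,"wz":0},{"dx":0.6,"dy":0,"dz":0,"wx":0,"wy":0,"wz":0},{"dx":0.6,"dy":0,"dz":0,"wx":0,"wy":0,"wz":0},{"dx":0.6,"dy":0,"dz":0,"wx":0,"wy":0,"wz":0},{"dx":0.6,"dy":0,"dz":0,"wx":0,"wy":0,"wz":0},{"dx":0.4,"dy":0,"dz":0,"wx":0,"wy":0,"wz":0},{"dx":0,"dy":0,"dz":0,"wx":0,"wy":0,"wz":0},{"dx":0,"dy":0,"dz":0,"wx":0,"wy":0,"wz":0}]' 0.2) | grep -E "pos|force: \["; python3 - <<'E'
from h import *
plan((-.061,.035,.018),0,0)
im=eyes.snapshot('wrist')[...,::-1].copy();cv2.imwrite('pics/w8.png',im)
bluebox("wrist",(331,160),img=im)
E
```

```text
tcp_pos: [0.4673, -0.1915, 0.0919]
force: [-0.2, 0.3, 0.5]
t 18.73 F [-0.2  0.3  0.5] tip now(rack mm) [-114.9   34.3   19.3] gap 0.2
turn deg (tool) [-0.09  0.11 -0.08]  then shift cm (goal axes) [ 5.38 -0.08  0.13]  tcp goal [ 0.521 -0.187  0.091]
wrist box centre rack mm [-76.9  33.3] sides 46.2 48.8 yaw deg -0.1
```

View pics/w8.png

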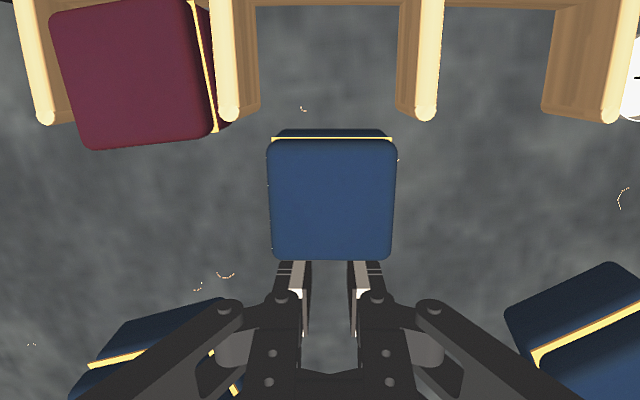

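The box is square and within about 1.5 mm of the gap's centre: its centre is at column 331 and the dividers, at 229 and 425, have their middle at 327. I push on.

```bash
(python3 -m inch '[{"dx":0.6,"dy":-0.1,"dz":0,"wx":0,"wy":0,"wz":0},{"dx":0.6,"dy":0,"dz":0,"wx":0,"wy":0,"wz":0},{"dx":0.6,"dy":0,"dz":0,"wx":0,"wy":0,"wz":0},{"dx":0.6,"dy":0,"dz":0,"wx":0,"wy":0,"wz":0},{"dx":0.6,"dy":0,"dz":0,"wx":0,"wy":0,"wz":0},{"dx":0.6,"dy":0,"dz":0,"wx":0,"wy":0,"wz":0},{"dx":0.5,"dy":0,"dz":0,"wx":0,"wy":0,"wz":0},{"dx":0.3,"dy":0,"dz":0,"wx":0,"wy":0,"wz":0},{"dx":0,"dy":0,"dz":0,"wx":0,"wy":0,"wz":0},{"dx":0,"dy":0,"dz":0,"wx":0,"wy":0,"wz":0}]' 0.2; for i in 1 ; do python3 -m inch '[{"dx":0.2,"dy":0,"dz":0,"wx":0,"wy":0,"wz":0},{"dx":0.1,"dy":0,"dz":0,"wx":0,"wy":0,"wz":0},{"dx":0,"dy":0,"dz":0,"wx":0,"wy":0,"wz":0}]';python3 -m inch '[{"dx":0.15,"dy":0,"dz":0,"wx":0,"wy":0,"wz":0},{"dx":0,"dy":0,"dz":0,"wx":0,"wy":0,"wz":0}]';done) | grep -E "pos|force: \["; python3 - <<'E'
from h import *
plan((-.061,.035,.018),0,0)
im=eyes.snapshot('wrist')[...,::-1].copy();cv2.imwrite('pics/w9.png',im)
bluebox("wrist",(331,160),img=im)
E
```

```text
tcp_pos: [0.5111, -0.1875, 0.0918]
force: [0.5, 0.2, 0.9]
tcp_pos: [0.5144, -0.1874, 0.0918]
force: [-0.6, 0.0, 0.7]
tcp_pos: [0.5159, -0.1873, 0.0918]
force: [-0.0, -0.0, 0.2]
t 20.65 F [-0.  -0.   0.2] tip now(rack mm) [-66.1  35.1  19.2] gap 0.2
turn deg (tool) [-0.07  0.08 -0.08]  then shift cm (goal axes) [ 0.5  -0.    0.12]  tcp goal [ 0.521 -0.187  0.091]
wrist box centre rack mm [-29.3  33.3] sides 46.3 49.1 yaw deg -0.1
```

```bash
(for i in 1 ; do python3 -m inch '[{"dx":0.15,"dy":0,"dz":0,"wx":0,"wy":0,"wz":0},{"dx":0.15,"dy":0,"dz":0,"wx":0,"wy":0,"wz":0},{"dx":0,"dy":0,"dz":0,"wx":0,"wy":0,"wz":0}]';python3 -m inch '[{"dx":0.15,"dy":0,"dz":0,"wx":0,"wy":0,"wz":0},{"dx":0,"dy":0,"dz":0,"wx":0,"wy":0,"wz":0}]';done) | grep -E "pos|force: \["; python3 - <<'E'
from h import *
plan((-.061,.035,.018),0,0)
im=eyes.snapshot('wrist')[...,::-1].copy();cv2.imwrite('pics/w10.png',im)
bluebox("wrist",(331,160),img=im)
E
```

```text
tcp_pos: [0.519, -0.187, 0.0918]
force: [0.3, 0.2, -0.6]
tcp_pos: [0.5204, -0.1869, 0.0918]
force: [0.8, -0.1, -0.6]
t 21.32 F [ 0.8 -0.1 -0.6] tip now(rack mm) [-61.5  35.1  19.2] gap 0.2
turn deg (tool) [-0.07  0.08 -0.08]  then shift cm (goal axes) [ 0.04 -0.    0.12]  tcp goal [ 0.521 -0.187  0.091]
wrist box centre rack mm [-26.4  33.1] sides 45.7 47.0 yaw deg -3.5
```

```bash
for i in 1; do python3 -m inch '[{"dx":0.1,"dy":0,"dz":0,"wx":0,"wy":0,"wz":0},{"dx":0,"dy":0,"dz":0,"wx":0,"wy":0,"wz":0}]';python3 -m inch '[{"dx":0.1,"dy":0,"dz":0,"wx":0,"wy":0,"wz":0},{"dx":0,"dy":0,"dz":0,"wx":0,"wy":0,"wz":0}]';python3 -m inch '[{"dx":0.1,"dy":0,"dz":0,"wx":0,"wy":0,"wz":0},{"dx":0,"dy":0,"dz":0,"wx":0,"wy":0,"wz":0}]'; done | grep -E "pos|force: \["; python3 - <<'E'
from h import *
plan((-.061,.035,.018),0,0)
im=eyes.snapshot('wrist')[...,::-1].copy();cv2.imwrite('pics/w11.png',im)
E
```

```text
tcp_pos: [0.5207, -0.1868, 0.0918]
force: [-2.8, -1.5, 1.0]
tcp_pos: [0.5209, -0.1868, 0.0918]
force: [-5.2, -1.9, 2.4]
tcp_pos: [0.521, -0.1867, 0.0917]
force: [-6.5, -3.3, 3.2]
t 22.12 F [-6.5 -3.3  3.2] tip now(rack mm) [-61.3  35.4  19.1] gap 0.2
turn deg (tool) [-0.17  0.4  -0.04]  then shift cm (goal axes) [-0.02  0.02  0.11]  tcp goal [ 0.521 -0.187  0.091]
```

View pics/w11.png

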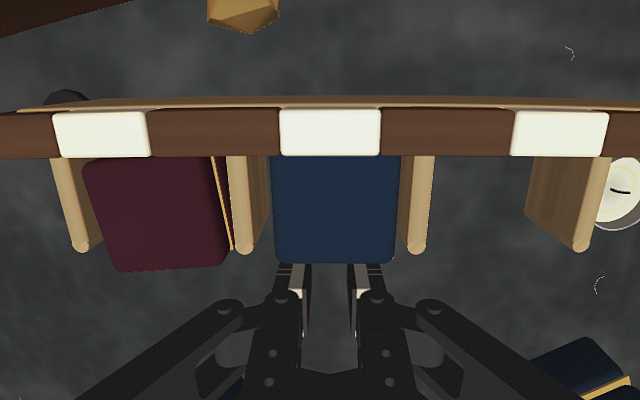

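The force has risen with the finger centre at x=−61 mm, which is the expected −50−11, so the box is against the wall. The picture shows it square between the dividers at about (335,210). I back away, raise the arm and check.

```bash
(python3 -m inch '[{"dx":-0.5,"dy":0,"dz":0,"wx":0,"wy":0,"wz":0},{"dx":-1,"dy":0,"dz":0,"wx":0,"wy":0,"wz":0},{"dx":-2,"dy":0,"dz":0,"wx":0,"wy":0,"wz":0},{"dx":-1,"dy":0,"dz":0,"wx":0,"wy":0,"wz":0},{"dx":0,"dy":0,"dz":-2,"wx":0,"wy":0,"wz":0},{"dx":0,"dy":0,"dz":-4,"wx":0,"wy":0,"wz":0},{"dx":0,"dy":0,"dz":-4,"wx":0,"wy":0,"wz":0},{"dx":0,"dy":0,"dz":0,"wx":0,"wy":0,"wz":0},{"dx":0,"dy":0,"dz":0,"wx":0,"wy":0,"wz":0}]') | grep -E "pos|force: \["; python3 - <<'E'
from h import *
im=eyes.snapshot('wrist')[...,::-1].copy();cv2.imwrite('pics/w12.png',im)
uv=proj("wrist",r2w(-.025,.035,.042))[0];print(uv);bluebox("wrist",tuple(map(float,uv)),img=im)
x0,y0=map(int,uv);cv2.imwrite('pics/w12c.png',im[:300])
E
```

```text
tcp_pos: [0.4783, -0.1897, 0.1916]
force: [0.6, 0.7, 0.1]
[329.96881435  84.98547043]
wrist box centre rack mm [-26.9  33.7] sides 47.2 47.0 yaw deg -0.1
```

View pics/w12c.png

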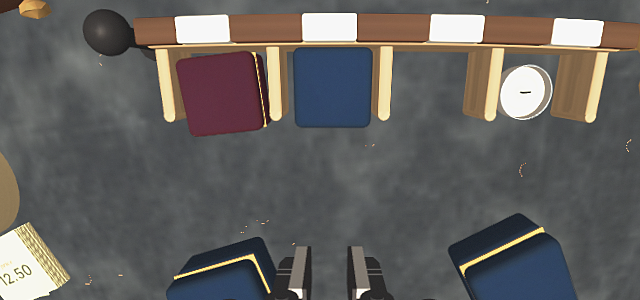

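The final view shows the blue box at (332,88), square and against the back wall in the third gap from the brass post. It measures x −26.9, y 33.7 mm, yaw −0.1°. The red box and tea light look undisturbed.

```bash
python3 -c "
from station import workorder
print(workorder.sign_off())"
```

```text
the job is handed in; nothing more can be done
None
```

I touched the three pads in order from the brass-post end without touching the fourth, and pushed the small blue box square and home in the third gap (about x −27, y +34 mm, yaw 0°); the job is handed in, but sign-off returned no verdict.

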